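# Uncouple the drawbar tongue from its ball mount

### The arm

A 6-joint arm with a two-finger parallel gripper is mounted at the origin on a cart in front of the work surface, level with it; the furniture and walls round the work are solid. World frame = base frame: x ahead of the robot, y to its left, z up, the work surface at z = 0. Lengths are in m, angles in rad, forces in N, time in s.
With the tool pointing down it reaches from about 0.3 to 0.825 m from the base axis. Payload 5.4 kg.
Tool frame: the origin (TCP) lies on the centre line of the jaws, within the pads' length; the fingertips stand 8 mm ahead of it and the grasp point (between the pads) lies 11 mm behind it (r.tip_extent is the distance from the TCP to the fingertips, in m); z points along the fingers, y is the line along which they close (so a half turn about z gives the same grasp; the last joint's range is limited). The gripper opens to 92 mm and grips with 3 to 60 N. Pads are 20 mm wide; open, the fingers measure 128 mm over their backs; the gripper's body (75 mm by 189 mm) begins 69 mm behind the grasp point.
Start: joints at [1.018, 0.158, 1.597, -0, 1.386, -0.21], TCP at [0.193, 0.542, 0.223] pointing down, gripper open.
Joint ranges: [-2.91, 2.91], [-0.94, 2.29], [0.18, 2.7], [-1.29, 4.43], [0.17, 2.64], [-3, 3]. Speed limits (rad/s): [2.57, 2.57, 3.14, 3.14, 3.14, 3.14].

### API

Orientations are given as a unit quaternion [x, y, z, w].
In Python, from workcell import r gives the robot as it stands. The module is installed in compiled form; this text tells all that it offers.
- The arm moves only by the shell command python3 -m creep 'ROWS' [FORCE]. ROWS is JSON, a list of rows, each a list of 7 numbers: the shift along the tool's x, y, z in m, then the turn, a rotation vector about the tool's x, y, z in rad, then the opening, from -1 (shut) to 1 (fully open). A call has exactly 10 rows; each row shifts and turns the commanded pose from where the row before left it, along the tool's axes as they then stand; what a row does not reach is not made up. A row lasts 1/12 s, in which the tool goes at most 41.7 mm and 7.16 degrees, less where a joint would pass 70% of its speed; a pose out of reach is approached as far as the arm can. A call is refused whole if a number of a shift passes 0.0417 or a number of a turn 0.125, either way. A call with a gripper value outside its range is refused whole. The fingers move at their own pace and stop on an object; FORCE is the grip in N (left out, the last holds). Time passes only in rows, so rows that do not move let the fingers close, or fill a call up. It gives the time, the measured TCP pose, the force, the opening and the grip force at its end, in the units of the state.
- r.get_obs(): the state, without advancing time (a new reading comes with each control period).
- r.read_camera(name): name is "scene" or "top" or "wrist"; returns the picture (400x640x3 uint8, red, green, blue); there is no depth.
- r.camera_info(name): a dict with "camera_matrix" (3x3 intrinsics, pixels), "rvec" (rotation vector, rad) and "tvec" (3), from world to camera coordinates, as OpenCV has them; the wrist camera has in their place "tool_from_camera" (4x4, takes a point from camera to tool coordinates, whose origin is the TCP and whose axes are the flange's). Camera axes: x right, y down, z forward; pixel columns grow to the right and rows downward; lengths in m; the calibration is good to about 2 mm. The wrist camera is an equidistant fisheye: a pixel r from the principal point sees the ray r / f radians off the axis. A picture is of the moment at which its call begins: read the wrist's pose just before it. camera_info takes no time and is no camera call.
- r.hand_in(): hands the job in; it is judged then, once.
The state is a dict: "t": time; "joints": joint angles; "joint_vel": joint speeds; "tau": joint torques, N m; "tcp_pos": TCP position; "orientation": TCP orientation; "wrist_force": force on the tool from outside, world axes, zero at the start; "moment": the same for the moment, N m; "grip_width": finger opening in m; "gripper_force": force on a finger pad.
Only numpy, scipy, OpenCV 4.12 (cv2) and the standard library are available. Lean on these libraries where they do the work, as an engineer would, in place of code of your own. Each camera call takes 0.05 s, during which the arm holds its last target. There are 200 camera calls.

### The job

Uncouple the drawbar on this bench stand. First press the yellow socket cover down until its catch clicks and holds it shut by itself, and take your hand off it; then pull the red latch tab sideways, away from the coupler head, against its spring, lift the tongue off the ball and finish still holding the tongue up, its head about 8 cm above where it sat on the ball. Leave the cover shut, and do not disturb the tin, the spanner or the marker pen beside the stand.

Things in the scene. Friction and masses are not known exactly. Their poses are not given: they have to be found in the camera images.
- stand: Grey base plate fixed to the bench; carries the whole stand. Origin on the bench surface, z up; the plate spans x -102..+70, y +-145, z 0..10 mm. y runs along the tongue (pivot bracket at y +100, ball at y -80, both at x +25 mm); -x, roughly towards the robot, is the side of the red tab and the socket. Two blue bracket cheeks reach z 96 mm.
- cover (a joint): Hinge of the yellow socket cover, rad: 0 shut (level), 0.9 wide open, where a light spring keeps it. The flap reaches 72 mm from the hinge towards the stand's -x, is 62 mm wide along y, 5 mm thick. In the last 12 mm or so of travel of its free edge a spring plunger must be pushed aside (about 10 N); past it the plunger holds the cover shut, below 0.06.
- cover_hinge (a point): Midpoint of the cover's hinge axis, at x -11, y +60, z 55.5 mm in the stand's frame; the axis is parallel to the stand's y.
- cover_press (a point): Point in the middle of the top face of the cover's flap, 52 mm from the hinge; when shut it is at x -63, y +60, z 58 mm in the stand's frame and the face is level.
- tongue: Blue tongue bar (36 mm wide, 26 mm high) with a steel coupler head (56 mm wide, 66 mm long, top at z 93 mm when coupled). Origin on the pivot axis, which is parallel to the stand's x; the tongue points along its own -y and is level when coupled. It weighs about 0.5 kg, swings freely up to 1.1 rad about the pivot and falls when let go.
- tongue_pivot (a point): On the tongue's pivot axis: x +25, y +100, z 85 mm in the stand's frame.
- coupler (a point): Centre of the socket in the coupler head, 180 mm from the pivot; it is the ball's centre (x +25, y -80, z 66 mm in the stand's frame) while coupled, and rises with the tongue. The ball is 40 mm across.
- latch (a joint): Slide of the side latch, m: 0 locked, up to 0.022 pulled. It moves towards the stand's -x, out of the head; the spring takes 3 N at the start, 8.5 N fully pulled, and pushes it back when let go. The keeper plate under the ball locks the tongue below 0.009; pull to about 0.017.
- latch_grip (a point): Grip point in the red upright tab of the latch: tab 12 mm thick along the stand's x (the pull direction), 26 mm wide along y, its rounded top 13 mm above this point. Locked and coupled it is at x -41, y -80, z 114 mm in the stand's frame. 32 mm free between the tab and the head, open on the other side. It is carried on the tongue and rises with it.
- tin: Bystander: open empty tin, 72 mm across, 76 mm tall, standing to the left of the stand; origin at the centre of its bottom.
- wrench: Bystander: steel spanner 157 x 25 x 8 mm lying to the right of the stand; origin at its middle, on the bench.
- pen: Bystander: marker pen 128 x 17 x 18 mm lying behind the stand; origin at its middle, on the bench.

How it is judged:
On the way, in this order (a step that is already met when the one before it is completed fails the run):
1. the cover is shut and stays shut with no finger on it, the tongue still coupled (value of joint cover below 0.06 rad and contact force between the fingers and stand below 0.3 N and z of coupler in the frame of stand below 0.072 m), for 0.3 s.
2. the latch is pulled clear of the ball while the tongue still sits on it (value of joint latch above 0.009 m and z of coupler in the frame of stand below 0.074 m and value of joint cover below 0.06 rad), for 0.1 s.
3. the tongue is lifted clear of the ball (z of coupler in the frame of stand above 0.126 m and value of joint cover below 0.06 rad), for 0.2 s.
At the end, for the whole second after the job is handed in: The coupler head is held by the fingers, still, 60 to 120 mm above where it sat on the ball, resting on nothing else; the socket cover is shut (below 0.06 rad); tin, spanner and pen are within 30 mm of where they were, the tin upright (all of step 3 and z of coupler in the frame of stand below 0.186 m and contact force between the fingers and tongue above 1 N and angular speed of tongue below 0.1 rad/s and contact force between tin and tongue below 0.3 N and distance of each of tin, wrench, pen from where it was at the start of the episode below 0.03 m and angle between tin's own z axis and vertical below 0.2 rad); the arm keeps its last pose, push and grip.
It fails at once if the tin is disturbed (distance of tin from where it was at the start of the episode above 0.03 m).
It fails at once if the spanner is disturbed (distance of wrench from where it was at the start of the episode above 0.03 m).
It fails at once if the marker pen is disturbed (distance of pen from where it was at the start of the episode above 0.03 m).
It also fails if it takes over 48 s, if anything falls off the work surface, if the arm or the gripper's body presses on something with over 40 N, if the wrist force passes 120 N, or if a joint passes its speed limit or range.

## Working session

There is one attempt and no reset: what is moved stays moved. The work goes in short steps, Python scripts to look and compute and a shell command to move; the robot and the scene stay as the last step left them, time stands still between calls to the robot, and variables do not carry over. Pictures are saved under pics/ and viewed, at most 10 in all, crops included, and the job is handed in when it is done.

```bash
mkdir -p pics
python3 - <<'E'
from workcell import r
import cv2
for n in ("scene","top"):
    i=r.read_camera(n); cv2.imwrite(f"pics/{n}0.png",i[:,:,::-1]); print(n,r.camera_info(n))
o=r.get_obs(); print(o["t"],o["tcp_pos"],o["orientation"],o["wrist_force"],r.camera_info("wrist"),r.tip_extent)
E
```

```text
scene {'camera_matrix': array([[367.04194155,   0.        , 326.55435108],
       [  0.        , 367.04194155, 204.15302411],
       [  0.        ,   0.        ,   1.        ]]), 'rvec': array([ 2.04574038, -1.07065116,  0.50052401]), 'tvec': array([-0.3545734 ,  0.35575482,  0.61285673])}
top {'camera_matrix': array([[363.09583542,   0.        , 317.39211539],
       [  0.        , 363.09583542, 199.37366307],
       [  0.        ,   0.        ,   1.        ]]), 'rvec': array([ 2.15516567, -2.16045555,  0.11009213]), 'tvec': array([-0.06589621,  0.5548703 ,  0.90758466])}
0.1 [0.19301455 0.54105022 0.22171784] [ 1.70564281e-01  9.85346178e-01 -7.97016749e-04 -3.15701331e-04] [0.93157378 0.17795751 0.10049238] {'camera_matrix': array([[309.70691629,   0.        , 317.23252183],
       [  0.        , 309.70691629, 200.390797  ],
       [  0.        ,   0.        ,   1.        ]]), 'tool_from_camera': array([[-1.01312189e-03, -9.60277075e-01, -2.79046434e-01,
         7.85637887e-02],
       [ 9.99999486e-01, -9.65413452e-04, -3.08396579e-04,
        -6.23247927e-04],
       [ 2.67509845e-05, -2.79046603e-01,  9.60277560e-01,
        -1.62312311e-01],
       [ 0.00000000e+00,  0.00000000e+00,  0.00000000e+00,
         1.00000000e+00]])} 0.008
```

View pics/scene0.png

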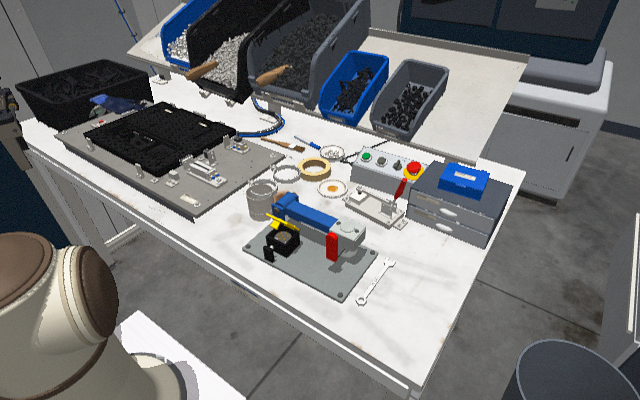

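View pics/top0.png

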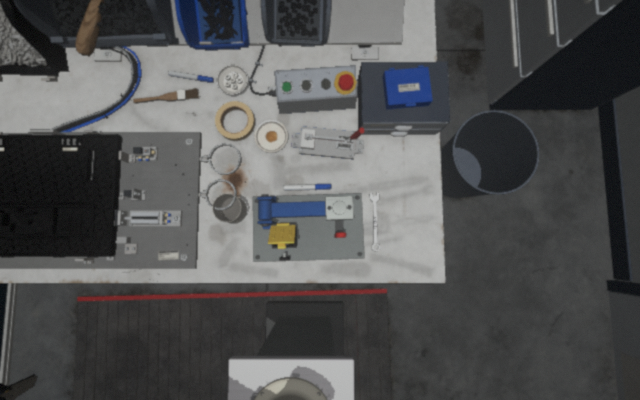

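The scene and top views show the stand: plate about (253-366, 194-262) in top, the tab at (341,234), the yellow cover at (282,236), the tin at (230,208), the spanner at x≈375 and the pen at (307,187). I'll enlarge both.

Run:
```python
import cv2
a=cv2.imread("pics/top0.png")[180:275,245:390]; cv2.imwrite("pics/t1.png",cv2.resize(a,None,fx=5,fy=5,interpolation=cv2.INTER_CUBIC))
a=cv2.imread("pics/scene0.png")[180:310,235:395]; cv2.imwrite("pics/s1.png",cv2.resize(a,None,fx=4.5,fy=4.5,interpolation=cv2.INTER_CUBIC))
```

```text
(no output)
```

View pics/t1.png

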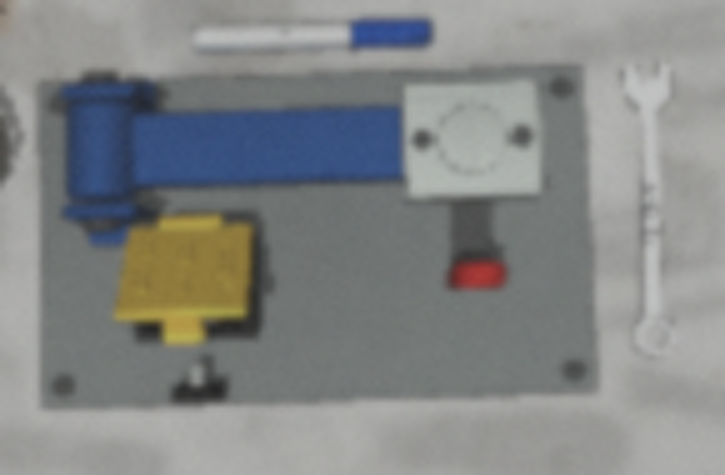

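View pics/s1.png

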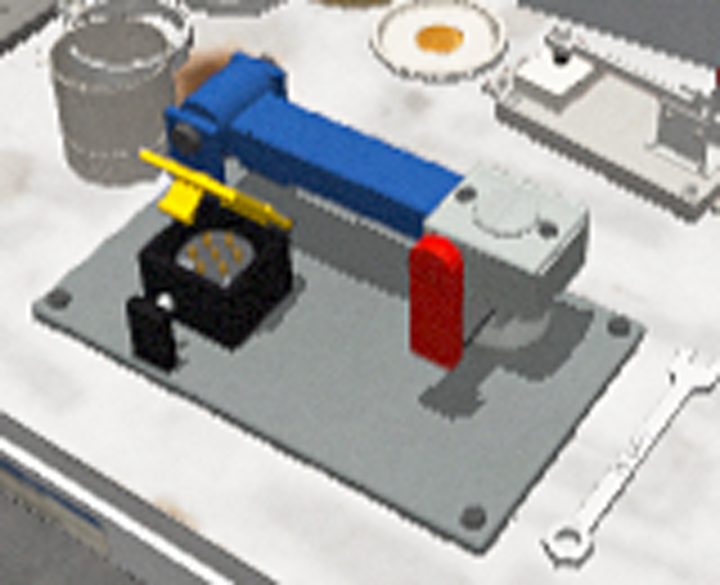

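```bash
cat > h.py <<'E'
from workcell import r
import numpy as np, cv2
from scipy.optimize import least_squares
from scipy.spatial.transform import Rotation as R
def proj(n,P):
    c=r.camera_info(n); return cv2.projectPoints(np.array(P,float),c["rvec"],c["tvec"],c["camera_matrix"],None)[0][:,0]
def toW(q,P):
    P=np.array(P,float)/1000; c,s=np.cos(q[2]),np.sin(q[2])
    return P@np.array([[c,s,0],[-s,c,0],[0,0,1]])+[q[0],q[1],0]
E
python3 - <<'E'
from h import *
S=[[70,145,10],[70,-145,10],[-102,-145,10],[-102,145,10],[-41,-80,127],[53,-80,93],[-3,-80,93]]
T=np.array([[38,82],[582,67],[598,393],[40,408],[478,265],[472,82],[474,197]])/5+[245-.4,180-.4]
S2=[[-102,145,10],[-102,-145,10],[70,-145,10],[-41,-80,127]]
T2=np.array([[33,308],[480,550],[645,325],[437,240]])/4.5+[235-.4,180-.4]
f=lambda q:np.r_[(proj("top",toW(q,S))-T).ravel(),(proj("scene",toW(q,S2))-T2).ravel()]
s=least_squares(f,[.5,0,0],loss="soft_l1"); q=s.x
print(q.round(4)); print(f(q).reshape(-1,2).round(1).tolist())
np.save("q.npy",q)
for n,p in dict(press=[-63,60,58],hinge=[-11,60,55.5],grip=[-41,-80,114],coup=[25,-80,66]).items(): print(n,toW(q,[p])[0].round(4))
o=r.get_obs();print(R.from_quat(o["orientation"]).as_matrix().round(3))
E
```

```text
[ 0.5011 -0.0412  0.0271]
[[0.1, -0.2], [0.7, -0.5], [0.3, 0.1], [0.3, 0.3], [0.8, 2.0], [-0.2, -0.2], [0.3, -0.0], [-1.5, -1.1], [-0.2, -0.7], [0.4, -0.7], [-0.6, -0.2]]
press [0.4365 0.0171 0.058 ]
hinge [0.4885 0.0185 0.0555]
grip [ 0.4623 -0.1223  0.114 ]
coup [ 0.5283 -0.1205  0.066 ]
[[-0.942  0.336 -0.001]
 [ 0.336  0.942 -0.001]
 [ 0.    -0.002 -1.   ]]
```

```bash
cat >> h.py <<'E'
q=np.load("q.npy")
def stR(tilt=0):  # tool down, tool y along +stand x (tilt about stand x)
    Y=R.from_euler("z",q[2]); return Y*R.from_euler("x",tilt)*R.from_matrix(np.array([[0,1,0],[1,0,0],[0,0,-1.]]).T)
def plan(stand_mm,Rt,n):
    o=r.get_obs(); p0=np.array(o["tcp_pos"]); R0=R.from_quat(o["orientation"])
    p1=toW(q,[stand_mm])[0]; rv=(R0.inv()*Rt).as_rotvec()
    Rs=[R0*R.from_rotvec(rv*k/n) for k in range(n+1)]
    print("at",p0.round(4),"to",p1.round(4),"rot",rv.round(3),"per row",(rv/n).round(3))
    for k in range(n): print(Rs[k].inv().apply((p1-p0)/n).round(4).tolist())
E
python3 - <<'E'
from h import *
print(stR().as_matrix().round(2)); plan([-30,60,160],stR(),20)
t=np.array([[230,208]]);
E
```

```text
[[-0.03  1.    0.  ]
 [ 1.    0.03  0.  ]
 [ 0.    0.   -1.  ]]
at [0.193  0.5411 0.2217] to [0.4695 0.018  0.16  ] rot [-2.000e-03  1.000e-03  1.201e+00] per row [-0.    0.    0.06]
[-0.0218, -0.02, 0.0031]
[-0.023, -0.0186, 0.0031]
[-0.024, -0.0172, 0.0031]
[-0.025, -0.0158, 0.0031]
[-0.0259, -0.0142, 0.0031]
[-0.0267, -0.0126, 0.0031]
[-0.0275, -0.011, 0.0031]
[-0.0281, -0.0093, 0.0031]
[-0.0286, -0.0076, 0.0031]
[-0.029, -0.0059, 0.0031]
[-0.0293, -0.0042, 0.0031]
[-0.0295, -0.0024, 0.0031]
[-0.0296, -0.0006, 0.0031]
[-0.0296, 0.0011, 0.0031]
[-0.0294, 0.0029, 0.0031]
[-0.0292, 0.0047, 0.0031]
[-0.0289, 0.0064, 0.0031]
[-0.0284, 0.0081, 0.0031]
[-0.0279, 0.0098, 0.0031]
[-0.0273, 0.0115, 0.0031]
```

```bash
python3 -m creep '[[-0.022,-0.02,0.001,0,0,0.06,-1],[-0.023,-0.0186,0.001,0,0,0.06,-1],[-0.024,-0.0172,0.001,0,0,0.06,-1],[-0.025,-0.0158,0.001,0,0,0.06,-1],[-0.026,-0.0142,0.001,0,0,0.06,-1],[-0.0267,-0.0126,0.001,0,0,0.06,-1],[-0.0275,-0.011,0.001,0,0,0.06,-1],[-0.028,-0.0093,0.001,0,0,0.06,-1],[-0.0286,-0.0076,0.001,0,0,0.06,-1],[-0.029,-0.006,0.001,0,0,0.06,-1]]' 40
python3 -m creep '[[-0.0293,-0.0042,0.004,0,0,0.06,-1],[-0.0295,-0.0024,0.004,0,0,0.06,-1],[-0.0296,-0.0006,0.004,0,0,0.06,-1],[-0.0296,0.0011,0.004,0,0,0.06,-1],[-0.0294,0.003,0.004,0,0,0.06,-1],[-0.0292,0.0047,0.004,0,0,0.06,-1],[-0.029,0.0064,0.004,0,0,0.06,-1],[-0.0284,0.008,0.004,0,0,0.06,-1],[-0.028,0.0098,0.004,0,0,0.06,-1],[-0.0273,0.0115,0.004,0,0,0.06,-1]]'
python3 - <<'E'
from h import *
plan([-30,60,160],stR(),1)
i=r.read_camera("wrist"); cv2.imwrite("pics/w1.png",i[:,:,::-1])
c=r.camera_info("wrist");o=r.get_obs()
def wp(P,o=o):
    T=c["tool_from_camera"]; p=R.from_quat(o["orientation"]).inv().apply(np.array(P)-o["tcp_pos"]); p=(p-T[:3,3])@T[:3,:3]
    th=np.arctan2(np.hypot(p[:,0],p[:,1]),p[:,2]); ph=np.arctan2(p[:,1],p[:,0]); f=c["camera_matrix"][0,0]
    return np.c_[f*th*np.cos(ph)+c["camera_matrix"][0,2],f*th*np.sin(ph)+c["camera_matrix"][1,2]]
a=.9;H=np.array([-11,60,55.5]);e=[H[0]-72*np.cos(a),0,55.5+72*np.sin(a)]
L=[[e[0],29,e[2]],[e[0],91,e[2]],[-41,-80,127],[-41,-93,114],[-41,-67,114],[-102,-145,10],[-3,-47,93],[-3,-113,93]]
print(wp(toW(q,L)).round(0).tolist())
E
```

```text
t: 0.93
tcp_pos: [0.3319, 0.2787, 0.2122]
orientation: [0.455, 0.89, -0.0, -0.0]
wrist_force: [0.9, 0.2, 1.0]
grip_width: 0.0272
gripper_force: 0.0
t: 1.77
tcp_pos: [0.4702, 0.0169, 0.172]
orientation: [0.698, 0.716, -0.0, -0.0]
wrist_force: [0.3, -0.9, -0.1]
grip_width: 0.0002
gripper_force: 0.0
at [0.4702 0.0169 0.172 ] to [0.4695 0.018  0.16  ] rot [-0.001 -0.    -0.002] per row [-0.001 -0.    -0.002]
[0.0011, -0.0007, 0.012]
[[282.0, 248.0], [278.0, 171.0], [304.0, 360.0], [305.0, 360.0], [304.0, 341.0], [263.0, 331.0], [344.0, 311.0], [342.0, 358.0]]
```

View pics/w1.png

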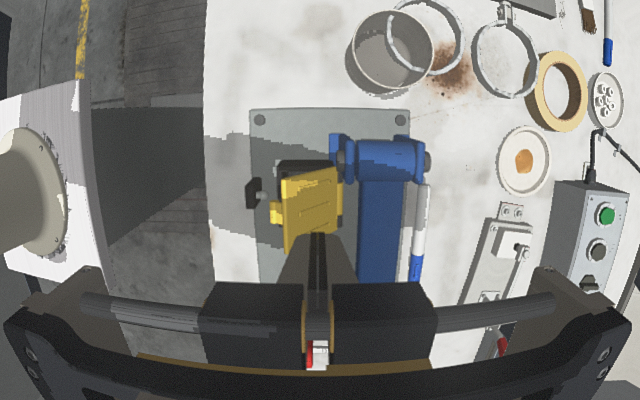

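```bash
python3 -m creep '[[0.001,0,0.012,0,0,0,-1],[0,0,0.012,0,0,0,-1],[0,0,0.012,0,0,0,-1],[0,0,0.01,0,0,0,-1],[0,0,0.008,0,0,0,-1],[0,-0.002,0.006,0,0,0,-1],[0,-0.002,0.006,0,0,0,-1],[0,-0.003,0.005,0,0,0,-1],[0,-0.003,0.005,0,0,0,-1],[0,-0.003,0.004,0,0,0,-1]]'
```

```text
t: 2.65
tcp_pos: [0.4569, 0.0189, 0.0924]
orientation: [0.697, 0.717, 0.0, 0.0]
wrist_force: [1.5, -0.5, 0.6]
grip_width: 0.0001
gripper_force: 0.3
```

```bash
python3 -m creep '[[0,-0.002,0.003,0,0,0,-1],[0,-0.002,0.003,0,0,0,-1],[0,-0.002,0.003,0,0,0,-1],[0,-0.002,0.003,0,0,0,-1],[0,-0.001,0.003,0,0,0,-1],[0,-0.001,0.003,0,0,0,-1],[0,0,0.002,0,0,0,-1],[0,0,0.002,0,0,0,-1],[0,0,0.002,0,0,0,-1],[0,0,0.002,0,0,0,-1]]'
```

```text
t: 3.48
tcp_pos: [0.4468, 0.0187, 0.0665]
orientation: [0.697, 0.717, -0.0, -0.0]
wrist_force: [-0.9, 0.0, 1.1]
grip_width: 0.0002
gripper_force: 0.4
```

```bash
python3 -m creep '[[0,0,0.001,0,0,0,-1],[0,0,0.001,0,0,0,-1],[0,0,0.001,0,0,0,-1],[0,0,0,0,0,0,-1],[0,0,0,0,0,0,-1],[0,0,0,0,0,0,-1],[0,0,0,0,0,0,-1],[0,0,0,0,0,0,-1],[0,0,0,0,0,0,-1],[0,0,0,0,0,0,-1]]'
python3 - <<'E'
from workcell import r
import cv2
a=r.read_camera("scene")[180:310,235:395,::-1]; cv2.imwrite("pics/s2.png",cv2.resize(a,None,fx=4.5,fy=4.5,interpolation=cv2.INTER_CUBIC))
E
```

```text
t: 4.32
tcp_pos: [0.4469, 0.0186, 0.0652]
orientation: [0.697, 0.717, -0.001, -0.001]
wrist_force: [-9.0, 1.4, 20.5]
grip_width: 0.0007
gripper_force: 10.1
```

View pics/s2.png

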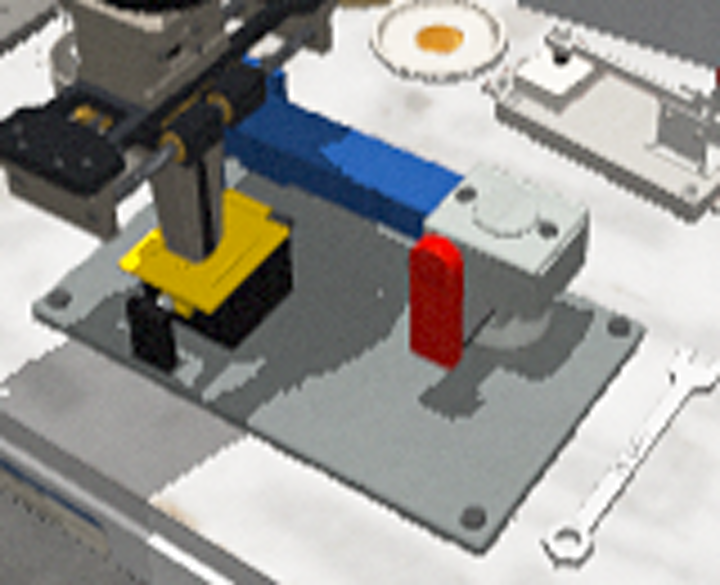

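The cover looks nearly level under the fingers at (215,250). I'll press a little more to be sure of the catch, then back off and look.

```bash
python3 -m creep '[[0,0,0.001,0,0,0,-1],[0,0,0.001,0,0,0,-1],[0,0,0,0,0,0,-1],[0,0,0,0,0,0,-1],[0,0,0,0,0,0,-1],[0,0,0,0,0,0,-1],[0,0,0,0,0,0,-1],[0,0,0,0,0,0,-1],[0,0,0,0,0,0,-1],[0,0,0,0,0,0,-1]]'
```

```text
t: 5.2
tcp_pos: [0.4469, 0.0186, 0.0645]
orientation: [0.697, 0.717, -0.001, -0.001]
wrist_force: [-14.2, 0.8, 31.7]
grip_width: 0.0002
gripper_force: 16.2
```

```bash
python3 -m creep '[[0,0,-0.005,0,0,0,-1],[0,0,-0.01,0,0,0,-1],[0,0,-0.015,0,0,0,-1],[0,0,-0.02,0,0,0,-1],[0,0,-0.025,0,0,0,-1],[0,0,-0.025,0,0,0,-0.4],[0,0,-0.02,0,0,0,-0.4],[0,0,-0.01,0,0,0,-0.4],[0,0,0,0,0,0,-0.4],[0,0,0,0,0,0,-0.4]]'
python3 - <<'E'
from h import *
a=r.read_camera("scene")[180:310,235:395,::-1]; a=cv2.resize(a,None,fx=2.3,fy=2.3,interpolation=cv2.INTER_CUBIC)
b=r.read_camera("top")[180:275,245:390,::-1]; b=cv2.resize(b,None,fx=3,fy=3,interpolation=cv2.INTER_CUBIC)
im=np.zeros((300,a.shape[1]+b.shape[1],3),np.uint8); im[:a.shape[0],:a.shape[1]]=a; im[:b.shape[0],a.shape[1]:]=b
cv2.imwrite("pics/m3.png",im)
plan([-41,-80,200],stR(),10)
E
```

```text
t: 6.03
tcp_pos: [0.447, 0.0187, 0.1911]
orientation: [0.697, 0.717, -0.0, -0.0]
wrist_force: [-0.6, -0.0, 0.0]
grip_width: 0.0272
gripper_force: 0.0
at [0.4461 0.0189 0.1898] to [ 0.4623 -0.1223  0.2   ] rot [-0.003 -0.001  0.001] per row [-0. -0.  0.]
[-0.0142, 0.0012, -0.001]
[-0.0142, 0.0012, -0.001]
[-0.0142, 0.0012, -0.001]
[-0.0142, 0.0012, -0.001]
[-0.0142, 0.0012, -0.001]
[-0.0142, 0.0012, -0.001]
[-0.0142, 0.0012, -0.001]
[-0.0142, 0.0012, -0.001]
[-0.0142, 0.0012, -0.001]
[-0.0142, 0.0012, -0.001]
```

View pics/m3.png

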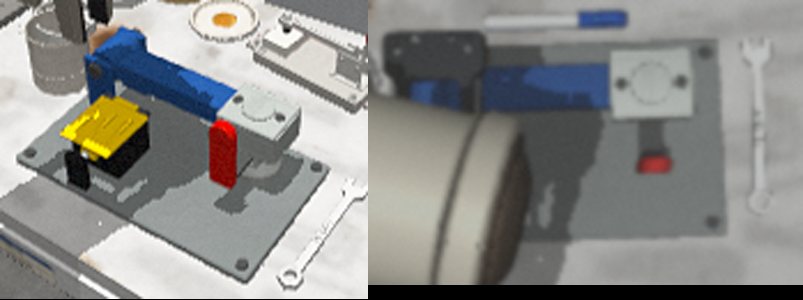

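Cover stays shut by itself (yellow flap level at (105,125)); tab at (222,155). Moving over the tab.

```bash
python3 -m creep '[[-0.017,0.0016,0.004,0,0,0,-0.42],[-0.017,0.0016,0.004,0,0,0,-0.42],[-0.018,0.002,0.004,0,0,0,-0.42],[-0.018,0.002,0.004,0,0,0,-0.42],[-0.018,0.002,0.004,0,0,0,-0.42],[-0.018,0.002,0.004,0,0,0,-0.42],[-0.018,0.002,0.004,0,0,0,-0.42],[-0.018,0.002,0.004,0,0,0,-0.42],[0,0,0.004,0,0,0,-0.42],[0,0,0.004,0,0,0,-0.42]]'
python3 - <<'E'
from h import *
plan([-41,-80,103],stR(),1)
a=r.read_camera("scene")[180:310,235:395,::-1]; a=cv2.resize(a,None,fx=2.5,fy=2.5,interpolation=cv2.INTER_CUBIC)
b=r.read_camera("wrist")[150:400,240:400,::-1]; b=cv2.resize(b,None,fx=2,fy=2,interpolation=cv2.INTER_CUBIC)
im=np.zeros((500,720,3),np.uint8); im[:a.shape[0],:a.shape[1]]=a; im[:,400:]=b
cv2.imwrite("pics/m4.png",im)
E
```

```text
t: 6.97
tcp_pos: [0.4654, -0.1227, 0.1499]
orientation: [0.698, 0.716, -0.0, -0.001]
wrist_force: [-0.7, 0.2, -0.0]
grip_width: 0.0261
gripper_force: 0.0
at [ 0.4654 -0.1227  0.1499] to [ 0.4623 -0.1223  0.103 ] rot [-0.002 -0.002 -0.001] per row [-0.002 -0.002 -0.001]
[0.0004, -0.003, 0.0469]
```

View pics/m4.png

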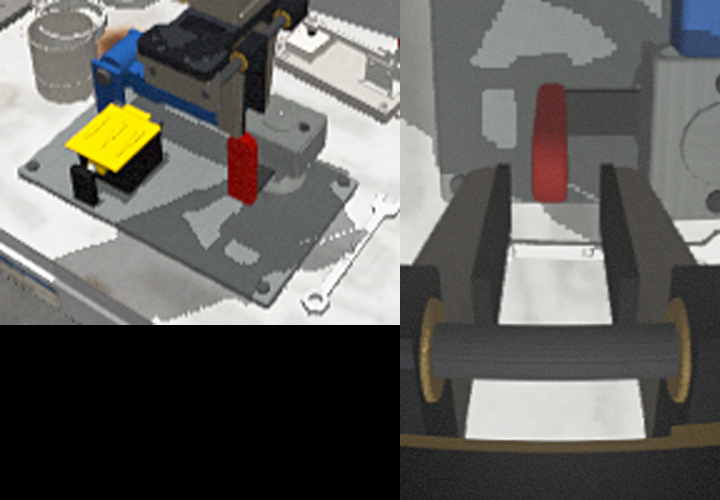

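```bash
python3 -m creep '[[0,-0.003,0.004,0,0,0,-0.42],[0,0,0.006,0,0,0,-0.42],[0,0,0.006,0,0,0,-0.42],[0,0,0.006,0,0,0,-0.42],[0,0,0.006,0,0,0,-0.42],[0,0,0.006,0,0,0,-0.42],[0,0,0.006,0,0,0,-0.42],[0,0,0.005,0,0,0,-0.42],[0,0,0.003,0,0,0,-0.42],[0,0,0,0,0,0,-0.42]]'
```

```text
t: 7.9
tcp_pos: [0.4628, -0.1227, 0.1027]
orientation: [0.697, 0.717, -0.0, -0.001]
wrist_force: [0.1, 0.4, 0.1]
grip_width: 0.0264
gripper_force: 0.0
```

Free of contact; close.

```bash
python3 -m creep '[[0,0,0,0,0,0,-0.6],[0,0,0,0,0,0,-0.7],[0,0,0,0,0,0,-0.75],[0,0,0,0,0,0,-0.8],[0,0,0,0,0,0,-1],[0,0,0,0,0,0,-1],[0,0,0,0,0,0,-1],[0,0,0,0,0,0,-1],[0,0,0,0,0,0,-1],[0,0,0,0,0,0,-1]]' 45
```

```text
t: 8.73
tcp_pos: [0.4631, -0.1231, 0.1039]
orientation: [0.697, 0.717, -0.0, -0.0]
wrist_force: [-5.4, -1.3, 5.5]
grip_width: 0.0115
gripper_force: 45.0
```

```bash
python3 -m creep '[[0,-0.003,0,0,0,0,-1],[0,-0.003,0,0,0,0,-1],[0,-0.003,0,0,0,0,-1],[0,-0.003,0,0,0,0,-1],[0,-0.003,0,0,0,0,-1],[0,-0.003,0,0,0,0,-1],[0,0,0,0,0,0,-1],[0,0,0,0,0,0,-1],[0,0,0,0,0,0,-1],[0,0,0,0,0,0,-1]]'
```

```text
t: 9.57
tcp_pos: [0.4465, -0.1236, 0.1039]
orientation: [0.697, 0.717, 0.001, 0.002]
wrist_force: [6.2, -0.2, -2.0]
grip_width: 0.0119
gripper_force: 45.0
```

```bash
python3 -m creep '[[0.0004,0,-0.0027,0,-0.015,0,-1],[0.0007,0,-0.0054,0,-0.03,0,-1],[0.0007,0,-0.0054,0,-0.03,0,-1],[0.0007,0,-0.0054,0,-0.03,0,-1],[0.0007,0,-0.0054,0,-0.03,0,-1],[0.0007,0,-0.0054,0,-0.03,0,-1],[0.0007,0,-0.0054,0,-0.03,0,-1],[0.0007,0,-0.0054,0,-0.03,0,-1],[0.0007,0,-0.0054,0,-0.03,0,-1],[0.0007,0,-0.0054,0,-0.03,0,-1]]'
```

```text
t: 10.4
tcp_pos: [0.4463, -0.1107, 0.1543]
orientation: [0.69, 0.71, -0.098, 0.104]
wrist_force: [6.5, -1.9, -2.1]
grip_width: 0.0118
gripper_force: 45.0
```

```bash
python3 -m creep '[[0.0007,0,-0.0054,0,-0.03,0,-1],[0.0007,0,-0.0054,0,-0.03,0,-1],[0.0007,0,-0.0054,0,-0.03,0,-1],[0.0007,0,-0.0054,0,-0.03,0,-1],[0.0007,0,-0.0054,0,-0.03,0,-1],[0.0004,0,-0.0027,0,-0.015,0,-1],[0,0,0,0,0,0,-1],[0,0,0,0,0,0,-1],[0,0,0,0,0,0,-1],[0,0,0,0,0,0,-1]]'
python3 - <<'E'
from h import *
a=r.read_camera("scene")[150:310,215:415,::-1]
cv2.imwrite("pics/s5.png",cv2.resize(a,None,fx=3,fy=3,interpolation=cv2.INTER_CUBIC))
o=r.get_obs();print(o["tcp_pos"],o["wrist_force"],o["joint_vel"].round(3))
E
```

```text
t: 11.23
tcp_pos: [0.4461, -0.0971, 0.1808]
orientation: [0.679, 0.699, -0.154, 0.162]
wrist_force: [7.5, -3.3, -1.8]
grip_width: 0.0116
gripper_force: 45.0
[ 0.44611422 -0.09704811  0.18079261] [ 7.52305169 -3.07620195 -1.61266828] [-0.001  0.001 -0.     0.    -0.002  0.   ]
```

View pics/s5.png

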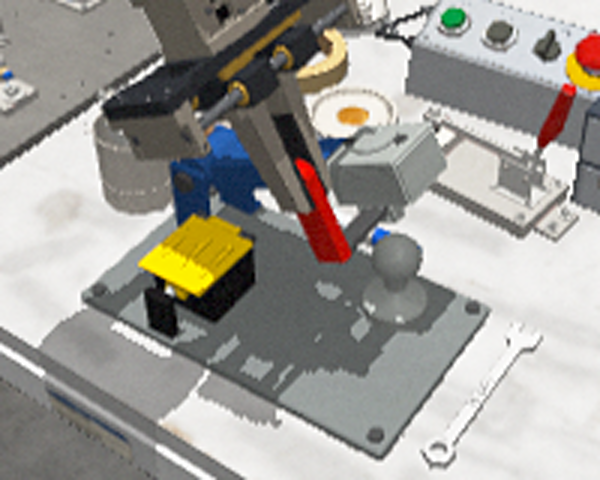

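The head is held up at (390,165), clear of the ball at (397,255). The cover is shut at (200,250), and the tin and spanner are in place.

```bash
python3 -c "
from workcell import r
print(r.hand_in())"
```

```text
the job is handed in; nothing more can be done
None
```

The drawbar is uncoupled and the job handed in at about 11 s of 48 (no verdict was returned): the cover is shut on its catch, and the gripper holds the tongue by the pulled latch tab, its head about 8 cm up by my estimate from the arm's motion; the tin and spanner look unmoved in the last picture, where I did not check the pen.

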